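# Close the stops of the laundry bottle rack

### The arm

A 6-joint arm with a two-finger parallel gripper is mounted at the origin on the work surface. World frame = base frame: x ahead of the robot, y to its left, z up, the work surface at z = 0. Lengths are in m, angles in rad, forces in N, time in s.
With the tool pointing down it reaches from about 0.35 to 0.775 m from the base axis. Payload 7.3 kg.
Tool frame: the origin (TCP) lies between the finger pads; the fingertips stand 8 mm ahead of it and the grasp point (between the pads) lies 11 mm behind it (robot.nose_length is the distance from the TCP to the fingertips, in m); z points along the fingers, y is the line along which they close (so a half turn about z gives the same grasp; the last joint's range is limited). The gripper opens to 92 mm and grips with 3 to 60 N. Pads are 19 mm wide; open, the fingers measure 130 mm over their backs; the gripper's body (75 mm by 190 mm) begins 47 mm behind the grasp point.
Start: joints at [1.14, 0.342, 1.524, -0, 1.275, -0.146], TCP at [0.147, 0.504, 0.235] pointing down, gripper open.
Joint ranges: [-2.53, 2.53], [-0.77, 2.02], [0.04, 2.7], [-1, 4.14], [0.28, 2.66], [-3.11, 3.11]. Speed limits (rad/s): [2.57, 2.57, 3.14, 3.14, 3.14, 3.14].

### API

Orientations are given as [roll, pitch, yaw] about the fixed x, y, z axes, in that order (R = Rz(yaw) Ry(pitch) Rx(roll)).
In Python, from cell import robot gives the robot as it stands. The module is installed in compiled form; this text tells all that it offers.
- The arm moves only by the shell command python3 -m jog 'ROWS' [FORCE]. ROWS is JSON, a list that holds one entry, the list of rows, each a list of 5 numbers: the gripper's target within -1 to 1 (fully open at 1, half-way at 0, shut at -1), then the shift along the tool's x, y, z in m, then the turn about the tool's z in rad. A call has 1 to 5 rows; each row is the pose to reach, as a shift and turn from the pose commanded when the call began, along the tool's axes at that moment; what a row does not reach only later rows make up. A row lasts 1/12 s, in which the tool goes at most 41.7 mm and 7.16 degrees, less where a joint would pass 70% of its speed; a pose out of reach is approached as far as the arm can. A call with a gripper value outside its range is refused whole. The fingers move at their own pace and stop on an object; FORCE is the grip in N (left out, the last holds). Time passes only in rows, so rows that repeat a pose let the fingers close. It gives the time, the measured TCP pose, the force, the opening and the grip force at its end, in the units of the state.
- robot.observe(): the state, without advancing time (a new reading comes with each control period).
- robot.read_camera(name): name is "scene" or "side" or "wrist"; returns the picture (420x560x3 uint8, red, green, blue); there is no depth.
- robot.camera_model(name): a dict with "camera_matrix" (3x3 intrinsics, pixels), "position" and "attitude" of the camera in the world; the wrist camera has in their place "mount" (4x4, takes a point from camera to tool coordinates, whose origin is the TCP and whose axes are the flange's). Camera axes: x right, y down, z forward; pixel columns grow to the right and rows downward; lengths in m; the calibration is good to about 2 mm. The wrist camera is an equidistant fisheye: a pixel r from the principal point sees the ray r / f radians off the axis. A picture is of the moment at which its call begins: read the wrist's pose just before it. camera_model takes no time and is no camera call.
- robot.hand_in(): hands the job in; it is judged then, once.
The state is a dict: "time": time; "qpos": joint angles; "qvel": joint speeds; "joint_efforts": joint torques, N m; "tool_pos": TCP position; "tool_rot": TCP orientation; "contact_force": force on the tool from outside, world axes, zero at the start; "torque": the same for the moment, N m; "opening": finger opening in m; "grip_force": force on a finger pad.
Only numpy, scipy, OpenCV 4.12 (cv2) and the standard library are available. Lean on these libraries where they do the work, as an engineer would, in place of code of your own. Each camera call takes 0.05 s, during which the arm holds its last target. There are 200 camera calls.

### The job

Close up the bottle rack: push each of its two orange stops inwards along the rail until its red pin drops into the notch of its blue clip, then let go and move clear. Only push the stops with the fingers; do not touch the red pins, leave the jars and can in the rack where they stand, and do not shove or lift anything else.

Things in the scene. Friction and masses are not known exactly. Their poses are not given: they have to be found in the camera images.
- rack: maple bottle rack, fixed, 160 mm (x) by 560 mm (y), tray 18 mm thick, with a lip 48 mm high along its -x edge, the one nearer the robot. Origin at the centre of its underside on the counter. A 14 mm wide aluminium rail runs along y at x = +55 mm, its top 34 mm above the counter; end blocks 44 mm high at y = +-274 mm.
- stop_right (a joint): travel of the right stop (as seen from the robot) along the rail: 0 at the outer end, growing inwards (rack +y) to at most 0.18 m. Rubs with about 1.2 N, stays where it is left, cannot leave the rail. Orange; a small block on the rail (to 60 mm above the counter) carries the red pin, and an upright plate at the block's outer end reaches over the tray
- stop_right_face (a point): point on the outer face of the right stop's plate, above the rail's centre line, 74 mm above the counter: push here, in the rack's +y direction. The plate is 8 mm thick along the rail, 135 mm across it, from 46 (over the tray 29) to 96 mm above the counter; the block ends 40 mm inwards of this face
- stop_right_seat (a point): point of the right stop under its pin, at rail top height, 20 mm inwards of the plate's outer face; it lies on clip_right when the stop is seated
- pin_right (a joint): height of the right stop's spring-loaded red pin (14 mm head, top 73 mm above the counter when down): 0 is fully down; it rises about 4 mm as it crosses the clip's first ridge and drops back to 0 in the notch
- clip_right: blue clip fixed on the rail, 38 mm long, axes parallel to the rack's, origin in the middle of its notch at rail top height. Coming from outside, the pin meets a 4 mm ridge 16 mm before the notch middle: the push rises to about 7 N, then dips as the pin drops in. Behind the notch a 9 mm ridge blocks the pin up to about 20 N; a stop forced over it must be pushed back
- stop_left (a joint): travel of the left stop (as seen from the robot) along the rail: 0 at the outer end, growing inwards (rack -y) to at most 0.18 m. Rubs with about 1.2 N, stays where it is left, cannot leave the rail. Orange; a small block on the rail (to 60 mm above the counter) carries the red pin, and an upright plate at the block's outer end reaches over the tray
- stop_left_face (a point): point on the outer face of the left stop's plate, above the rail's centre line, 74 mm above the counter: push here, in the rack's -y direction. The plate is 8 mm thick along the rail, 135 mm across it, from 46 (over the tray 29) to 96 mm above the counter; the block ends 40 mm inwards of this face
- stop_left_seat (a point): point of the left stop under its pin, at rail top height, 20 mm inwards of the plate's outer face; it lies on clip_left when the stop is seated
- pin_left (a joint): height of the left stop's spring-loaded red pin (14 mm head, top 73 mm above the counter when down): 0 is fully down; it rises about 4 mm as it crosses the clip's first ridge and drops back to 0 in the notch
- clip_left: blue clip fixed on the rail, 38 mm long, axes parallel to the rack's, origin in the middle of its notch at rail top height. Coming from outside, the pin meets a 4 mm ridge 16 mm before the notch middle: the push rises to about 7 N, then dips as the pin drops in. Behind the notch a 9 mm ridge blocks the pin up to about 20 N; a stop forced over it must be pushed back
- jar_amber: loose amber jar, 56 mm across, 90 mm high, upright in the tray near the right clip; leave it. Origin at the centre of its underside.
- jar_green: loose green jar, 56 mm across, 90 mm high, upright in the tray near the left clip; leave it. Origin at the centre of its underside.
- can_white: loose white can, 40 mm across, 85 mm high, upright in the middle of the tray; leave it. Origin at the centre of its underside.
- detergent: loose white detergent tub, 80 mm across, 100 mm high, standing on the counter beyond the rack; leave it. Origin at the centre of its underside.
- scoop_cup: loose green measuring cup, 72 mm across, 60 mm high, on the counter beyond the rack; leave it. Origin at the centre of its underside.
- brush: loose brush, about 200 mm long, lying on the counter to the left of the rack; leave it. Origin on its underside.
- peg_bin: loose blue open bin, 130 by 170 mm, 60 mm high, on the counter beyond the rack; leave it. Origin at the centre of its underside.

How it is judged:
At the end, for the whole second after the job is handed in: Both stops at rest with the seat point within 3 mm of the notch middle along the rail and the pin within 1.5 mm of fully down; both jars and the can upright (within 0.1 rad), at rest and within 12 mm of where they began; the other things within 30 mm of where they began (y of stop_right_seat in the frame of clip_right between -0.003 and 0.003 m and value of joint each of pin_right, pin_left below 0.0015 m and velocity of joint stop_right between -0.01 and 0.01 m/s and y of stop_left_seat in the frame of clip_left between -0.003 and 0.003 m and velocity of joint stop_left between -0.01 and 0.01 m/s and angle between each of jar_amber, jar_green, can_white's own z axis and vertical below 0.1 rad and linear speed of each of jar_amber, jar_green, can_white below 0.02 m/s and distance of each of jar_amber, jar_green, can_white from where it was at the start of the episode below 0.012 m and distance of each of detergent, scoop_cup, brush, peg_bin from where it was at the start of the episode below 0.03 m); the robot touches nothing.
It fails at once if a jar or the can in the rack is shoved, knocked over or lifted (moved more than 12 mm) (distance of any of jar_amber, jar_green, can_white from where it was at the start of the episode above 0.012 m).
It fails at once if another thing on the counter is shoved or lifted (moved more than 30 mm) (distance of any of detergent, scoop_cup, brush, peg_bin from where it was at the start of the episode above 0.03 m).
It fails at once if the fingers work a red pin (more than 2 N on it) (contact force between the fingers and pin_right above 2 N or contact force between the fingers and pin_left above 2 N).
It also fails if it takes over 51 s, if anything falls off the work surface, if the arm or the gripper's body presses on something with over 40 N, if the wrist force passes 120 N, or if a joint passes its speed limit or range.

## Working session

There is one attempt and no reset: what is moved stays moved. The work goes in short steps, Python scripts to look and compute and a shell command to move; the robot and the scene stay as the last step left them, time stands still between calls to the robot, and variables do not carry over. Pictures are saved under pics/ and viewed, at most 10 in all, crops included, and the job is handed in when it is done.

```bash
mkdir -p pics; python3 - <<'E'
from cell import robot
import cv2,numpy as np
s=robot.observe();print({k:np.round(v,3).tolist() for k,v in s.items()})
for n in("scene","side"):
    m=robot.camera_model(n);print(n,{k:np.round(v,4).tolist() for k,v in m.items() if k!='name' and not isinstance(v,str)})
    cv2.imwrite(f"pics/{n}0.png",robot.read_camera(n)[...,::-1])
E
```

```text
{'time': 0.0, 'qpos': [1.14, 0.343, 1.525, -0.0, 1.275, -0.146], 'qvel': [0.0, -0.001, -0.001, -0.001, -0.0, -0.001], 'joint_efforts': [-0.0, -43.127, -24.421, 0.071, 0.056, -0.0], 'tool_pos': [0.147, 0.503, 0.234], 'tool_rot': [-3.14, -0.0, 2.857], 'contact_force': [-0.983, -0.302, 0.128], 'torque': [-0.011, 0.01, 0.025], 'grip_force': 0.0, 'opening': 0.092}
scene {'camera_matrix': [[524.4371, 0.0, 273.3622], [0.0, 524.4371, 203.2402], [0.0, 0.0, 1.0]], 'position': [1.075, -0.7484, 0.8081], 'attitude': [-2.2081, -0.0172, 0.5294]}
side {'camera_matrix': [[486.6757, 0.0, 276.0067], [0.0, 486.6757, 217.7274], [0.0, 0.0, 1.0]], 'position': [0.0933, -0.5152, 1.0664], 'attitude': [-2.4793, 0.01, -0.657]}
```

View pics/scene0.png

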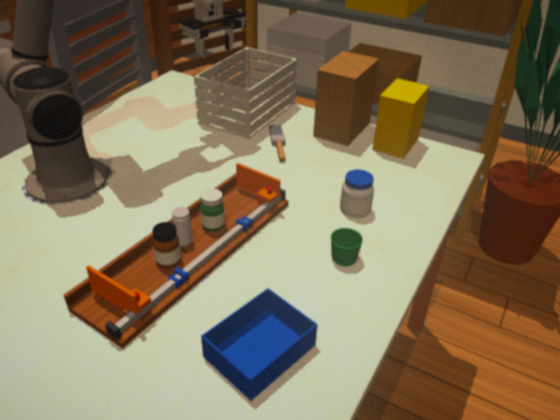

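View pics/side0.png

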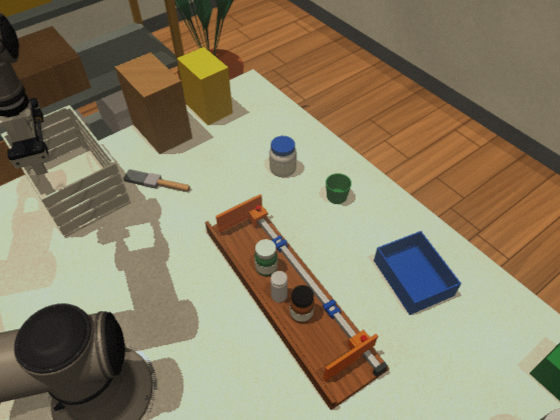

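The side view shows the right stop at (355,355) and the left stop at (243,212), with blue clips at (331,308) and (280,243). The scene view shows the right stop at (110,290), the left stop at (258,182), and clips at (179,277) and (244,223). Next I'll triangulate these.

```bash
cat > h.py <<'E'
import cv2,numpy as np
from scipy.spatial.transform import Rotation as R
from cell import robot
def ray(n,uv):
    m=robot.camera_model(n);d=np.linalg.solve(np.array(m["camera_matrix"]),[*uv,1.])
    return np.array(m["position"]),R.from_euler('xyz',m["attitude"]).as_matrix()@d
def plane(n,uv,z):
    p,d=ray(n,uv);return p+d*(z-p[2])/d[2]
def tri(a,b):
    p,d=ray("scene",a);q,e=ray("side",b)
    t=np.linalg.lstsq(np.c_[d,-e],q-p,rcond=None)[0];x,y=p+d*t[0],q+e*t[1]
    return (x+y)/2,np.linalg.norm(x-y)
def blobs(img,lo,hi,amin=15):
    h=cv2.cvtColor(img,cv2.COLOR_RGB2HSV);m=cv2.inRange(h,lo,hi)
    n,l,s,c=cv2.connectedComponentsWithStats(m)
    return [(c[i].round(1).tolist(),s[i].tolist()) for i in range(1,n) if s[i,4]>=amin],l
E
python3 - <<'E'
from h import *
for n in("scene","side"):
    im=cv2.imread(f"pics/{n}0.png")[...,::-1].copy()
    for nm,lo,hi in(("blue",(105,130,60),(125,255,255)),("orange",(5,215,175),(12,255,255)),("red",(0,200,120),(4,255,255)),("red2",(174,180,120),(180,255,255))):
        for c,s in blobs(im,lo,hi,8)[0]:
            if c[0]<420 and c[1]>150: print(n,nm,c,s)
a=cv2.imread("pics/scene0.png");b=cv2.imread("pics/side0.png")
A=cv2.resize(a[155:345,60:300],None,fx=2.5,fy=2.5,interpolation=3)
cv2.imwrite("pics/c1.png",A)
cv2.imwrite("pics/c2.png",cv2.resize(b[185:415,195:400],None,fx=2.6,fy=2.6,interpolation=3))
E
```

```text
scene blue [359.0, 177.7] [346, 170, 27, 16, 328]
scene blue [244.2, 221.6] [237, 217, 15, 12, 75]
scene blue [178.8, 275.9] [169, 268, 19, 19, 139]
scene blue [258.0, 342.4] [202, 290, 114, 109, 7076]
scene orange [273.4, 193.4] [271, 192, 5, 4, 8]
scene orange [136.5, 293.0] [133, 291, 8, 7, 24]
scene orange [140.0, 303.3] [139, 302, 4, 4, 10]
scene red [269.5, 188.5] [268, 187, 4, 4, 12]
side blue [417.2, 272.7] [378, 232, 83, 72, 2260]
side blue [407.4, 236.6] [402, 234, 12, 6, 14]
side blue [279.3, 242.3] [273, 236, 13, 14, 74]
side blue [390.7, 243.1] [381, 239, 20, 9, 26]
side blue [330.7, 307.5] [323, 300, 17, 18, 117]
side red [363.3, 338.0] [361, 336, 6, 5, 24]
```

View pics/c1.png

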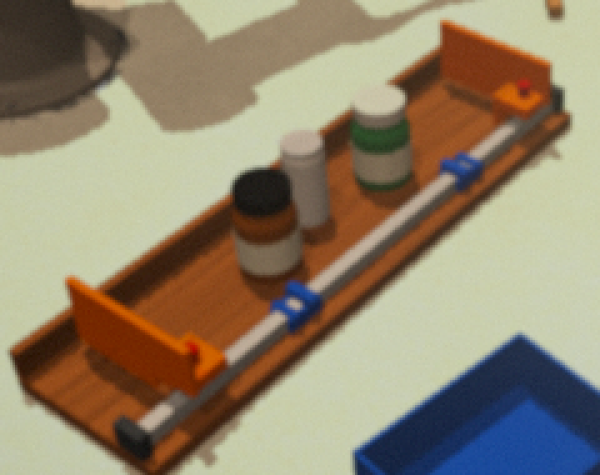

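View pics/c2.png

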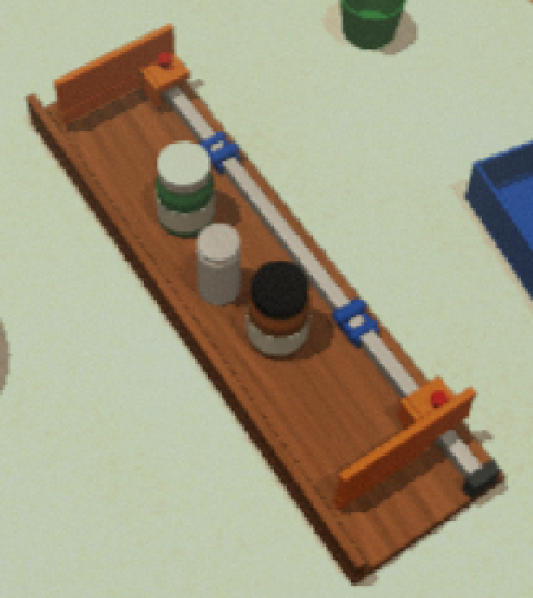

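The crops show the rail running between the clips, and each stop's red pin. In the side view the pins are at (363,338) and (258,208); in the scene view they are at (137,294) and (269.5,188.5).

```bash
python3 - <<'E'
from h import *
A=lambda u,v:(60+u/2.5,155+v/2.5); B=lambda u,v:(195+u/2.6,185+v/2.6)
P={"clipR":((178.8,275.9),(330.7,307.5)),"clipL":((244.2,221.6),(279.3,242.3)),
"pinR":(A(193,348),(363.3,338)),"pinL":((269.5,188.5),B(165,60)),
"plateR_topinner":(A(68,280),B(337,472)),"plateL_top_near":(A(443,23),B(57,82)),"plateL_top_far":(A(550,66),B(172,28)),
"rackBR":(A(20,388),B(358,578)),"amber top":(A(262,185),B(280,286)),"green top":(A(380,98),B(184,160)),"can top":(A(303,142),B(219,240))}
X={}
for k,(a,b) in P.items():
    x,e=tri(a,b);X[k]=x;print(k,x.round(4),"gap",e.round(4))
d=X["clipL"]-X["clipR"];yaw=np.arctan2(-d[0],d[1]);print("rack yaw",yaw,np.linalg.norm(d))
d=X["pinL"]-X["pinR"];print("pin yaw",np.arctan2(-d[0],d[1]),np.linalg.norm(d))
u=np.array([-np.sin(yaw),np.cos(yaw)]);v=np.array([np.cos(yaw),np.sin(yaw)])
for k in X:print(k,"along",((X[k]-X["clipR"])[:2]@u).round(4),"across",((X[k]-X["clipR"])[:2]@v).round(4))
E
```

```text
clipR [ 0.5166 -0.1602  0.0304] gap 0.0019
clipL [0.5356 0.0616 0.0325] gap 0.0023
pinR [ 0.5081 -0.271   0.0694] gap 0.0042
pinL [0.5443 0.1623 0.0706] gap 0.0041
plateR_topinner [ 0.3918 -0.2763  0.0906] gap 0.0034
plateL_top_near [0.4339 0.1891 0.0914] gap 0.0003
plateL_top_far [0.5652 0.1772 0.0909] gap 0.0031
rackBR [ 0.373  -0.3318  0.0074] gap 0.0013
amber top [ 0.4579 -0.1234  0.1053] gap 0.0036
green top [0.4703 0.0296 0.1075] gap 0.0015
can top [ 0.4461 -0.0536  0.1009] gap 0.0026
rack yaw -0.0854758850364384 0.22259770304611126
pin yaw -0.08335288811930709 0.4347940931389992
clipR along 0.0 across 0.0
clipL along 0.2226 across 0.0
pinR along -0.1111 across 0.001
pinL along 0.3236 across 0.0001
plateR_topinner along -0.1263 across -0.1144
plateL_top_near along 0.3409 across -0.1122
plateL_top_far along 0.3403 across 0.0196
rackBR along -0.1832 across -0.1284
amber top along 0.0316 across -0.0616
green top along 0.1852 across -0.0623
can top along 0.1001 across -0.0794
```

```bash
cat >> h.py <<'E'
C=np.array([.5166,-.1602]);YAW=-.0845
U=np.array([-np.sin(YAW),np.cos(YAW)]);V=np.array([np.cos(YAW),np.sin(YAW)])
def go(along,across,z):
    s=robot.observe();t=np.r_[C+along*U+across*V,z]
    M=R.from_euler('xyz',s["tool_rot"]).as_matrix()
    print("shift",(M.T@(t-s["tool_pos"])).round(4),"along/across/z now",st(s))
def st(s):
    p=np.array(s["tool_pos"]);f=np.array(s["contact_force"])
    return np.round([(p[:2]-C)@U,(p[:2]-C)@V,p[2],f[:2]@U,f[2],s["tool_rot"][2]],4)
E
python3 - <<'E'
from h import *
for n,uv in(("brown",(163,152)),("brown r",(190,135)),("basket",(72,230)),("basket r",(128,195)),("yellow",(213,122)),("brush",(128,178)),("brush2",(188,188)),("basketfar",(70,110))):print(n,plane("side",uv,0).round(3))
print("baskettop",plane("side",(60,205),.1))
go(.385,0,.235)
E
python3 -m jog '[[[-1,-0.04,-0.013,0,-0.1],[-1,-0.08,-0.027,0,-0.2],[-1,-0.118,-0.04,0,-0.2],[-1,-0.156,-0.053,0,-0.2],[-1,-0.19,-0.065,0,-0.2]]]' 10
```

```text
brown [0.474 0.573 0.   ]
brown r [0.581 0.587 0.   ]
basket [0.127 0.461 0.   ]
basket r [0.306 0.48  0.   ]
yellow [0.673 0.594 0.   ]
brush [0.337 0.541 0.   ]
brush2 [0.458 0.396 0.   ]
basketfar [0.327 0.945 0.   ]
baskettop [0.13181699 0.46513198 0.1       ]
shift [-0.4643 -0.1559 -0.0008] along/across/z now [ 0.6302 -0.424   0.2341  0.0635 -0.1688  2.8568]
time: 0.52
tool_pos: [0.313, 0.3865, 0.2345]
tool_rot: [-3.141, -0.0, 3.057]
contact_force: [0.7, 1.3, 0.9]
opening: 0.063
grip_force: 0.0
```

```bash
python3 -m jog '[[[-1,0,0,0,0]]]'; python3 -c "
from h import *
go(.385,0,.235)"
```

```text
time: 0.6
tool_pos: [0.316, 0.3847, 0.2344]
tool_rot: [-3.14, 0.002, 3.051]
contact_force: [1.2, 0.2, -0.0]
opening: 0.0563
grip_force: 0.0
shift [-0.2466 -0.1397  0.    ] along/across/z now [ 0.526  -0.2459  0.2344  0.2915 -0.0135  3.0515]
```

```bash
python3 -m jog '[[[-1,-0.036,-0.02,0,0],[-1,-0.072,-0.04,0,0],[-1,-0.108,-0.06,0,0],[-1,-0.144,-0.08,0,0],[-1,-0.18,-0.1,0,0]]]'; 
python3 -m jog '[[[-1,-0.035,-0.02,0,0],[-1,-0.066,-0.039,0,0],[-1,-0.066,-0.039,0,0],[-1,-0.066,-0.039,0,0],[-1,-0.066,-0.039,0,0]]]'; python3 -c "
from h import *
go(.385,0,.077)"
```

```text
time: 1.02
tool_pos: [0.4834, 0.2722, 0.2345]
tool_rot: [-3.142, -0.001, 3.057]
contact_force: [1.8, 0.5, 0.6]
opening: 0.0234
grip_force: 0.0
time: 1.43
tool_pos: [0.5441, 0.2292, 0.2341]
tool_rot: [3.142, -0.002, 3.057]
contact_force: [0.4, 0.7, -0.1]
opening: 0.0006
grip_force: 0.0
shift [-0.0057 -0.0053  0.1571] along/across/z now [ 0.3903 -0.0055  0.2341  0.6781 -0.1238  3.0566]
```

```bash
python3 -m jog '[[[-1,-0.006,-0.002,0.04,0],[-1,-0.006,-0.004,0.08,0],[-1,-0.006,-0.004,0.12,0],[-1,-0.006,-0.004,0.157,0],[-1,-0.006,-0.004,0.157,0]]]';  python3 -c "
from h import *
go(.360,0,.077)
cv2.imwrite('pics/side1.png',cv2.resize(robot.read_camera('side')[150:290,180:360],None,fx=3,fy=3)[...,::-1])"
```

```text
time: 1.85
tool_pos: [0.5445, 0.2245, 0.0708]
tool_rot: [-3.137, -0.013, 3.059]
contact_force: [-2.3, -0.8, -0.6]
opening: 0.0002
grip_force: 0.0
shift [-0.0045 -0.0257 -0.0061] along/across/z now [ 0.3857 -0.0046  0.0708 -1.0069 -0.6119  3.0588]
```

View pics/side1.png

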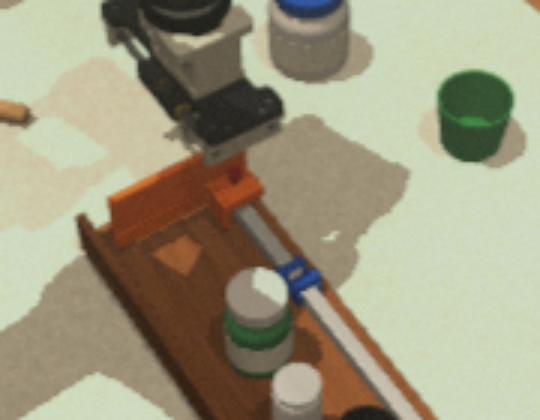

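The fingers are behind the left plate, just outside it. Now I'll push inwards.

```bash
python3 -m jog '[[[-1,0,-0.006,0,0],[-1,0,-0.012,0,0],[-1,0,-0.018,0,0],[-1,0,-0.024,0,0],[-1,0,-0.03,0,0]]]'; python3 -m jog '[[[-1,0,-0.009,0,0],[-1,0,-0.018,0,0],[-1,0,-0.027,0,0],[-1,0,-0.036,0,0],[-1,0,-0.044,0,0]]]'; python3 -m jog '[[[-1,0,0,0,0],[-1,0,0,0,0],[-1,0,0,0,0]]]'; python3 -c "
from h import *
go(.262,0,.077)
s=robot.observe()
im=robot.read_camera('side');cv2.imwrite('pics/s2.png',im[...,::-1])
im=robot.read_camera('scene');cv2.imwrite('pics/s2b.png',im[...,::-1])
print(s['contact_force'])
for n in('s2','s2b'):
  im=cv2.imread(f'pics/{n}.png')[...,::-1].copy()
  for lo,hi in(((105,130,60),(125,255,255)),((0,200,90),(4,255,255))): print(n,[(c,s[4]) for c,s in blobs(im,lo,hi,5)[0]  if c[0]<370 and c[1]>180 and s[4]<300])
"
```

```text
time: 2.32
tool_pos: [0.5489, 0.194, 0.0795]
tool_rot: [3.14, 0.003, 3.056]
contact_force: [-0.3, 2.4, 1.3]
opening: 0.0007
grip_force: 0.9
time: 2.73
tool_pos: [0.5443, 0.1494, 0.0777]
tool_rot: [3.142, 0.0, 3.056]
contact_force: [0.8, 1.4, 1.1]
opening: 0.0005
grip_force: 1.0
time: 2.98
tool_pos: [0.544, 0.1504, 0.0774]
tool_rot: [-3.141, -0.001, 3.056]
contact_force: [0.8, -0.3, -0.2]
opening: 0.001
grip_force: 0.0
shift [ 0.001  -0.0498  0.0004] along/across/z now [ 3.1180e-01  1.1000e-03  7.7400e-02 -2.6490e-01 -2.1200e-01  3.0564e+00]
[ 0.8088982  -0.33436052 -0.21198733]
s2 [([279.4, 242.3], 70), ([330.6, 307.5], 119)]
s2 [([363.3, 338.0], 24)]
s2b [([244.4, 222.3], 80), ([178.9, 276.2], 145)]
s2b [([256.2, 199.4], 8), ([137.2, 294.6], 5)]
```

```bash
cat >> h.py <<'E'
def al(uv,z,n="scene"): return round(float((plane(n,uv,z)[:2]-C)@U),4)
E
python3 -c "
from h import *
print([al(p,.0715) for p in((269.5,188.5),(256.2,199.4))],al((244.4,222.0),.036))"
python3 -m jog '[[[-1,0,-0.005,0,0],[-1,0,-0.01,0,0],[-1,0,-0.015,0,0],[-1,0,-0.02,0,0],[-1,0,-0.024,0,0]]]'
```

```text
[0.3256, 0.2698] 0.2198
time: 3.5
tool_pos: [0.5421, 0.126, 0.0776]
tool_rot: [3.142, -0.0, 3.057]
contact_force: [0.5, 1.9, -0.5]
opening: 0.0004
grip_force: 0.7
```

```bash
for i in 1; do python3 -m jog '[[[-1,0,-0.001,0,0],[-1,0,-0.002,0,0],[-1,0,-0.003,0,0]]]'; done | grep -E 'pos|cont'
python3 -m jog '[[[-1,0,-0.001,0,0],[-1,0,-0.002,0,0]]]'| grep -E 'pos|cont'
python3 -m jog '[[[-1,0,-0.001,0,0],[-1,0,-0.002,0,0]]]'| grep -E 'pos|cont'
python3 -m jog '[[[-1,0,-0.001,0,0],[-1,0,-0.002,0,0]]]'| grep -E 'pos|cont'
```

```text
tool_pos: [0.5419, 0.1235, 0.0777]
contact_force: [0.3, 1.3, -0.8]
tool_pos: [0.5418, 0.1217, 0.0777]
contact_force: [-0.1, 1.6, -0.7]
tool_pos: [0.5416, 0.1197, 0.0777]
contact_force: [-1.3, 1.6, -0.2]
tool_pos: [0.5415, 0.1178, 0.0777]
contact_force: [-1.0, 5.0, -1.2]
```

Force is rising, so the pin is on the ridge.

```bash
python3 -m jog '[[[-1,0,-0.001,0,0]]]'| grep -E 'pos|cont'
python3 -m jog '[[[-1,0,-0.001,0,0]]]'| grep -E 'pos|cont'
python3 -m jog '[[[-1,0,-0.001,0,0]]]'| grep -E 'pos|cont'
python3 -m jog '[[[-1,0,-0.001,0,0]]]'| grep -E 'pos|cont'
python3 -m jog '[[[-1,0,-0.001,0,0]]]'| grep -E 'pos|cont'
python3 -m jog '[[[-1,0,-0.001,0,0]]]'| grep -E 'pos|cont'
```

```text
tool_pos: [0.5414, 0.1174, 0.0777]
contact_force: [-0.7, 6.9, -1.5]
tool_pos: [0.5413, 0.1166, 0.0778]
contact_force: [1.2, 6.2, -0.8]
tool_pos: [0.5413, 0.1154, 0.0778]
contact_force: [-0.5, 4.9, -0.5]
tool_pos: [0.5412, 0.1142, 0.0777]
contact_force: [-0.5, 3.0, -1.3]
tool_pos: [0.541, 0.1129, 0.0777]
contact_force: [0.2, 3.5, -1.1]
tool_pos: [0.5409, 0.1116, 0.0777]
contact_force: [-1.0, 3.2, -0.3]
```

```bash
python3 -m jog '[[[-1,0,-0.001,0,0]]]'| grep -E 'pos|cont'
python3 -m jog '[[[-1,0,-0.001,0,0]]]'| grep -E 'pos|cont'
python3 -m jog '[[[-1,0,-0.001,0,0]]]'| grep -E 'pos|cont'
python3 -m jog '[[[-1,0,-0.001,0,0]]]'| grep -E 'pos|cont'
python3 -m jog '[[[-1,0,-0.001,0,0]]]'| grep -E 'pos|cont'
python3 -m jog '[[[-1,0,-0.001,0,0]]]'| grep -E 'pos|cont'
python3 -c "
from h import *
s=robot.observe();print(st(s))
im=robot.read_camera('side');cv2.imwrite('pics/s3.png',im[...,::-1])
im=robot.read_camera('scene');cv2.imwrite('pics/s3b.png',im[...,::-1])
print([(c,s[4],al(c,.0715)) for c,s in blobs(im,(0,200,90),(4,255,255),4)[0]  if c[0]<370 and c[1]>180 and s[4]<300])"
```

```text
tool_pos: [0.5409, 0.1104, 0.0777]
contact_force: [-0.5, 1.5, 0.2]
tool_pos: [0.5408, 0.1093, 0.0777]
contact_force: [-0.5, 0.7, -0.4]
tool_pos: [0.5408, 0.1083, 0.0777]
contact_force: [-1.2, 0.8, 0.2]
tool_pos: [0.5409, 0.1072, 0.0778]
contact_force: [-0.2, 0.3, 0.7]
tool_pos: [0.5408, 0.1063, 0.0778]
contact_force: [0.2, -0.2, 0.8]
tool_pos: [0.5407, 0.1054, 0.0778]
contact_force: [-0.3, -1.2, -0.8]
[ 2.6660e-01  1.6000e-03  7.7800e-02 -1.2265e+00 -7.9260e-01  3.0567e+00]
[([244.2, 208.6], 12, 0.2241), ([137.2, 294.6], 5, -0.1107)]
```

```bash
python3 -m jog '[[[-1,0,-0.001,0,0]]]'| grep -E 'pos|cont'
python3 -m jog '[[[-1,0,-0.001,0,0]]]'| grep -E 'pos|cont'
python3 -m jog '[[[-1,0,-0.001,0,0]]]'| grep -E 'pos|cont'
python3 -c "
from h import *
im=robot.read_camera('scene');cv2.imwrite('pics/s4b.png',im[...,::-1])
print([(c,s[4],al(c,.0715)) for c,s in blobs(im,(0,200,90),(4,255,255),4)[0]  if c[0]<370 and c[1]>180 and s[4]<300])
j=robot.read_camera('side');print([c for c,s in blobs(j,(0,170,80),(6,255,255),4)[0] if 250<c[0]<300 and 200<c[1]<260])
cv2.imwrite('pics/v4.png',np.hstack([cv2.resize(im[180:250,210:280],None,fx=5.5,fy=5.5,interpolation=3),cv2.resize(j[195:265,240:310],None,fx=5.5,fy=5.5,interpolation=3)])[...,::-1])"
```

```text
tool_pos: [0.5405, 0.1047, 0.0778]
contact_force: [0.3, -0.3, 0.2]
tool_pos: [0.5403, 0.1037, 0.0777]
contact_force: [1.2, -0.2, -0.9]
tool_pos: [0.5402, 0.1027, 0.0777]
contact_force: [0.2, -0.5, 0.3]
[([244.5, 208.8], 13, 0.2239), ([137.1, 294.3], 7, -0.1103)]
[]
```

View pics/v4.png

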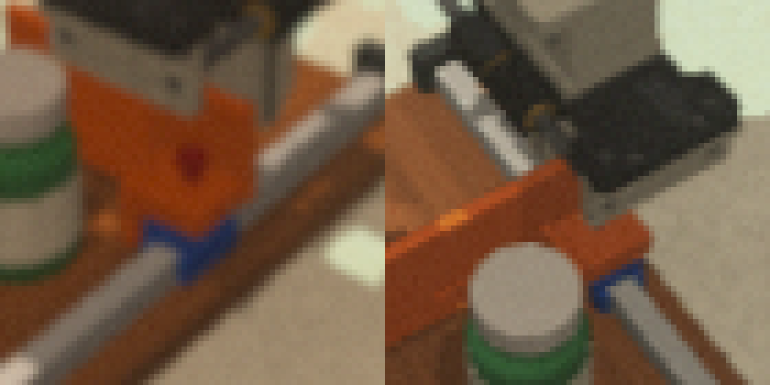

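The pin has dropped and the stop popped forward to the notch, with its pin at (244,209) in the scene view. I'll find the face again lightly to confirm the position.

```bash
python3 -m jog '[[[-1,0,-0.001,0,0]]]'| grep -E 'pos|cont'
python3 -m jog '[[[-1,0,-0.001,0,0]]]'| grep -E 'pos|cont'
python3 -m jog '[[[-1,0,-0.001,0,0]]]'| grep -E 'pos|cont'
python3 -m jog '[[[-1,0,-0.001,0,0]]]'| grep -E 'pos|cont'
```

```text
tool_pos: [0.5402, 0.1018, 0.0777]
contact_force: [-0.0, 1.5, 0.0]
tool_pos: [0.5401, 0.1013, 0.0777]
contact_force: [0.9, 6.5, -1.8]
tool_pos: [0.5401, 0.1011, 0.0778]
contact_force: [1.8, 10.7, 0.1]
tool_pos: [0.5401, 0.1009, 0.0778]
contact_force: [0.8, 14.6, -1.7]
```

Seated hard against the second ridge at y≈0.101. I'll back off, lift and move over to the right stop.

```bash
python3 -m jog '[[[-1,0,0.01,0,0],[-1,0,0.03,0,0],[-1,0,0.045,0,0],[-1,0,0.045,-0.04,0],[-1,0,0.045,-0.08,0]]]' | grep -E 'pos|cont'
python3 -m jog '[[[-1,0,0,-0.03,0],[-1,0,-0.035,-0.03,0],[-1,0,-0.075,-0.03,0],[-1,0,-0.115,-0.03,0],[-1,0,-0.155,-0.03,0]]]' | grep -E 'pos'
python3 -m jog '[[[-1,0,-0.04,0,0],[-1,0,-0.08,0,0],[-1,0,-0.12,0,0],[-1,0,-0.16,0,0],[-1,0,-0.2,0,0]]]' | grep -E 'pos'
python3 -m jog '[[[-1,0,-0.04,0,0],[-1,0,-0.08,0,0],[-1,0,-0.1,0,0],[-1,0,-0.1,0,0],[-1,0,-0.1,0,0]]]' | grep -E 'pos'
python3 -c "
from h import *
go(-.172,0,.077)
im=robot.read_camera('scene');j=robot.read_camera('side')
for n,I in(('scene',im),('side',j)):
  for lo,hi in(((0,200,90),(4,255,255)),((105,130,60),(125,255,255))):print(n,[(c,s[4]) for c,s in blobs(I,lo,hi,4)[0] if c[0]<370 and c[1]>180 and s[4]<300])
cv2.imwrite('pics/v5.png',np.hstack([cv2.resize(im[180:250,210:280],None,fx=5.5,fy=5.5,interpolation=3),cv2.resize(j[195:265,240:310],None,fx=5.5,fy=5.5,interpolation=3)])[...,::-1])"
```

```text
tool_pos: [0.5419, 0.1443, 0.1562]
contact_force: [1.8, -0.0, -0.5]
tool_pos: [0.5302, -0.0121, 0.188]
tool_pos: [0.5131, -0.212, 0.1878]
tool_pos: [0.5047, -0.3105, 0.1872]
shift [ 0.0007 -0.0213  0.1102] along/across/z now [-1.5080e-01  8.0000e-04  1.8720e-01  5.5220e-01 -1.7260e-01  3.0545e+00]
scene [([244.5, 208.3], 14), ([137.4, 294.7], 7)]
scene [([179.1, 276.4], 148), ([312.2, 338.0], 4)]
side [([363.4, 337.7], 17)]
side [([278.9, 247.3], 7), ([330.8, 307.4], 118)]
```

View pics/v5.png

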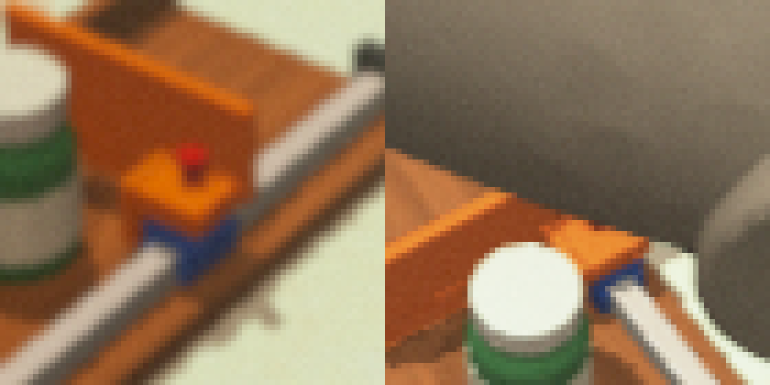

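The left stop is seated with its pin down at (244,208). Next I descend outside the right plate.

```bash
python3 -m jog '[[[-1,0,-0.025,0,0],[-1,0,-0.025,0.03,0],[-1,0,-0.025,0.07,0],[-1,0,-0.025,0.11,0],[-1,0,-0.025,0.11,0]]]'| grep -E 'pos|cont'
python3 -m jog '[[[-1,0,0.006,0,0],[-1,0,0.012,0,0],[-1,0,0.018,0,0],[-1,0,0.024,0,0],[-1,0,0.03,0,0]]]' | grep -E 'pos|cont'
python3 -m jog '[[[-1,0,0.009,0,0],[-1,0,0.018,0,0],[-1,0,0.027,0,0],[-1,0,0.036,0,0],[-1,0,0.045,0,0]]]' | grep -E 'pos|cont'
python3 -c "
from h import *
print(st(robot.observe()))"
```

```text
tool_pos: [0.4997, -0.3298, 0.0704]
contact_force: [-2.1, 1.4, -1.0]
tool_pos: [0.5068, -0.3048, 0.08]
contact_force: [1.1, -1.7, 1.1]
tool_pos: [0.5095, -0.259, 0.0778]
contact_force: [1.3, -1.5, 2.4]
[-9.9100e-02  1.2000e-03  7.7800e-02 -1.3742e+00  2.3684e+00  3.0569e+00]
```

```bash
python3 -m jog '[[[-1,0,0.006,0,0],[-1,0,0.012,0,0],[-1,0,0.018,0,0],[-1,0,0.024,0,0],[-1,0,0.027,0,0]]]' | grep -E 'pos|cont'
python3 -m jog '[[[-1,0,0.001,0,0],[-1,0,0.002,0,0],[-1,0,0.004,0,0]]]' | grep -E 'pos|cont'
python3 -m jog '[[[-1,0,0.001,0,0],[-1,0,0.002,0,0],[-1,0,0.003,0,0]]]' | grep -E 'pos|cont'
python3 -m jog '[[[-1,0,0.001,0,0],[-1,0,0.002,0,0],[-1,0,0.003,0,0]]]' | grep -E 'pos|cont'
python3 -m jog '[[[-1,0,0.001,0,0],[-1,0,0.002,0,0]]]' | grep -E 'pos|cont'
```

```text
tool_pos: [0.5116, -0.2322, 0.0775]
contact_force: [0.2, -0.5, 1.3]
tool_pos: [0.5118, -0.2292, 0.0776]
contact_force: [-0.3, -2.7, 1.1]
tool_pos: [0.5121, -0.2261, 0.0776]
contact_force: [-0.9, -0.9, 0.9]
tool_pos: [0.5124, -0.223, 0.0776]
contact_force: [-1.6, -1.4, 0.6]
tool_pos: [0.5126, -0.221, 0.0776]
contact_force: [-1.0, -1.2, -0.6]
```

```bash
python3 -m jog '[[[-1,0,0.001,0,0],[-1,0,0.002,0,0]]]' | grep -E 'pos|cont'
python3 -m jog '[[[-1,0,0.001,0,0],[-1,0,0.002,0,0]]]' | grep -E 'pos|cont'
python3 -m jog '[[[-1,0,0.001,0,0]]]' | grep -E 'pos|cont'
python3 -m jog '[[[-1,0,0.001,0,0]]]' | grep -E 'pos|cont'
python3 -m jog '[[[-1,0,0.001,0,0]]]' | grep -E 'pos|cont'
python3 -m jog '[[[-1,0,0.001,0,0]]]' | grep -E 'pos|cont'
python3 -m jog '[[[-1,0,0.001,0,0]]]' | grep -E 'pos|cont'
python3 -m jog '[[[-1,0,0.001,0,0]]]' | grep -E 'pos|cont'
python3 -m jog '[[[-1,0,0.001,0,0]]]' | grep -E 'pos|cont'
```

```text
tool_pos: [0.5128, -0.2194, 0.0777]
contact_force: [-2.3, -5.8, -1.0]
tool_pos: [0.5129, -0.2181, 0.0777]
contact_force: [-2.9, -5.3, -2.2]
tool_pos: [0.513, -0.2169, 0.0777]
contact_force: [-1.4, -3.9, -1.2]
tool_pos: [0.5131, -0.2156, 0.0777]
contact_force: [-2.1, -3.6, -1.1]
tool_pos: [0.5132, -0.2143, 0.0776]
contact_force: [-1.4, -1.8, -0.7]
tool_pos: [0.5133, -0.213, 0.0776]
contact_force: [-1.0, -2.6, -0.4]
tool_pos: [0.5134, -0.2118, 0.0777]
contact_force: [-1.1, -1.3, -0.3]
tool_pos: [0.5137, -0.2107, 0.0777]
contact_force: [-0.6, -0.8, -0.7]
tool_pos: [0.5138, -0.2097, 0.0778]
contact_force: [-0.3, 0.0, -0.7]
```

```bash
python3 -m jog '[[[-1,0,0.001,0,0],[-1,0,0.002,0,0],[-1,0,0.003,0,0]]]' | grep -E 'pos|cont'
python3 -m jog '[[[-1,0,0.001,0,0]]]' | grep -E 'pos|cont'
python3 -m jog '[[[-1,0,0.001,0,0]]]' | grep -E 'pos|cont'
python3 -m jog '[[[-1,0,0.001,0,0]]]' | grep -E 'pos|cont'
python3 -m jog '[[[-1,0,0.001,0,0]]]' | grep -E 'pos|cont'
```

```text
tool_pos: [0.5141, -0.2069, 0.0777]
contact_force: [0.4, 0.0, -0.6]
tool_pos: [0.5141, -0.2059, 0.0777]
contact_force: [-0.7, 0.2, 0.5]
tool_pos: [0.5141, -0.205, 0.0777]
contact_force: [0.4, 0.5, -0.3]
tool_pos: [0.5142, -0.204, 0.0777]
contact_force: [1.6, 0.7, 0.3]
tool_pos: [0.5143, -0.2033, 0.0777]
contact_force: [-1.3, -3.5, -0.8]
```

Contact came exactly where predicted, so it is seated. Backing off and moving clear.

```bash
python3 -m jog '[[[-1,0,-0.01,0,0],[-1,0,-0.03,0,0],[-1,0,-0.05,0,0],[-1,0,-0.05,-0.04,0],[-1,0,-0.05,-0.08,0]]]' | grep -E 'pos|cont'
python3 -m jog '[[[-1,0.03,-0.02,-0.02,0],[-1,0.06,-0.04,-0.05,0],[-1,0.09,-0.06,-0.08,0],[-1,0.12,-0.06,-0.08,0],[-1,0.12,-0.06,-0.08,0]]]' | grep -E 'time|pos|cont'
python3 -m jog '[[[-1,0,0,0,0],[-1,0,0,0,0],[-1,0,0,0,0]]]' | grep -E 'time|cont'
python3 -c "
from h import *
im=robot.read_camera('scene');j=robot.read_camera('side')
f=lambda I:{k:[c for c,s in blobs(I,lo,hi,4)[0] if c[0]<370 and c[1]>180 and s[4]<300] for k,lo,hi in(('red',(0,200,90),(4,255,255)),)}
r,q=f(im)['red'],f(j)['red'];print(r,q)
r=sorted(r);print([al(x,.0715) for x in r],[al(x,.0715,'side') for x in q])
cv2.imwrite('pics/v6.png',np.hstack([cv2.resize(im[165:315,100:300],None,fx=2,fy=2,interpolation=3),cv2.resize(j[190:340,210:410],None,fx=2,fy=2,interpolation=3)])[...,::-1])"
```

```text
tool_pos: [0.5082, -0.2539, 0.1559]
contact_force: [1.9, -0.3, -0.1]
time: 12.72
tool_pos: [0.3812, -0.3043, 0.2402]
contact_force: [1.0, -0.7, 0.6]
time: 12.97
contact_force: [0.1, 0.9, 0.6]
[[244.5, 208.3]] [[278.2, 231.8]]
[0.2255] [0.2271]
```

View pics/v6.png

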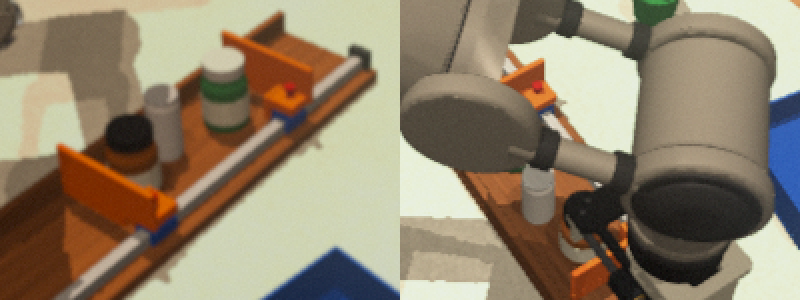

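Both stops sit over their clips and the jars are standing. The right pin is in shadow near (177,264), so I'll measure it before handing in.

```bash
python3 -c "
from h import *
print('L',(tri((244.5,208.3),(278.2,231.8))[0]).round(4),((tri((244.5,208.3),(278.2,231.8))[0])[:2]-C)@U)
im=robot.read_camera('scene')
b=[(c,s[4],al(c,.0715)) for c,s in blobs(im,(0,190,50),(5,255,255),4)[0] if 165<c[0]<190 and 250<c[1]<275];print(b)
h=cv2.cvtColor(im,cv2.COLOR_RGB2HSV)[258:270,170:186];print(h[...,0])"
```

```text
L [0.5359 0.0657 0.0711] 0.22669102674648942
[]
[[13 12 12 13 14 13 13 13 13 15 12 11 11 12 11 11]
 [14 13 12 13 14 13 12 11 12 11 10 10 13 11 10 11]
 [14 14 14 14 13 12 12 10 11 11 12 10 11 12 12 12]
 [13 13 14 14 13 12 10  9 11 13 13 13 12 12 11 12]
 [11 12 14 13 13 12 10  8  9 12 14 13 13 13 12 12]
 [10 11 12 13 13 12 10  7  8 12 14 14 14 14 13 12]
 [10 10 11 11 11 11  9  7  8 12 14 14 14 14 14 14]
 [10 10 10 10 11 11 10  7  9 13 13 14 14 14 14 14]
 [12 10 10 11 10 10 10  9 11 13 14 14 15 14 14 14]
 [10 11 11 11 10 10 10 10 11 12 14 14 14 14 14 14]
 [11 11 11 11 11 10 10 11 11 12 14 14 14 14 13 12]
 [10 11 11 11 10 11 10 11 12 13 14 14 14 14 13 12]]
```

```bash
python3 -c "
from h import *
for n,a,b in(('R',(178.4,276.2),(332.3,308.8)),('L',(245.2,222.2),(280,241.9))):
  x,e=tri(a,b);print(n,x.round(4),(x[:2]-C)@U,e,al(a,.034),al(b,.034,'side'))
print('pins',al((177.4,263),.0715),al((244.5,208.3),.0715), 'init',al((137.2,294.4),.0715),al((363.3,338),.0715,'side'))
for n in('scene','side'):
  I=cv2.imread(f'pics/{n}0.png')[...,::-1].copy()
  for z in blobs(I,(105,130,60),(125,255,255),40)[0]:
    if 60<z[1][4]<200: x,y,w,h,_=z[1];print(n,z[1]);
a=cv2.imread('pics/scene0.png');b=cv2.imread('pics/side0.png')
g=lambda I,u,v:cv2.resize(I[v-14:v+14,u-14:u+14],(280,280),interpolation=0)
c=robot.read_camera('scene')[...,::-1]
cv2.imwrite('pics/v7.png',np.vstack([np.hstack([g(a,179,276),g(a,244,222)]),np.hstack([g(c,178,270),g(c,244,215)])]))"
```

```text
R [ 0.5174 -0.1641  0.0318] -0.0037889199866599425 0.004759128177213651 -0.0025 -0.007
L [0.5382 0.062  0.0316] 0.2231926348328375 0.002190285532402307 0.2223 0.2205
pins -0.0019 0.2255 init -0.1104 -0.1138
scene [237, 217, 15, 12, 75]
scene [169, 268, 19, 19, 139]
side [273, 236, 13, 14, 74]
side [323, 300, 17, 18, 117]
```

View pics/v7.png

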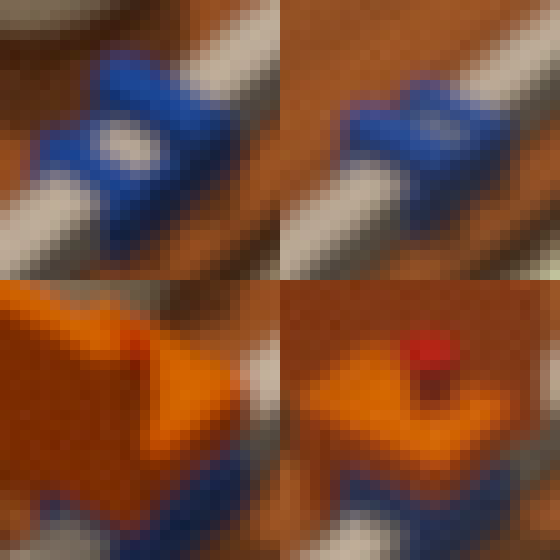

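The zooms show the notch floors as pale patches at about (177.8,276.8) on the right and (246,220.8) on the left, with both stops sitting over the clips.

```bash
python3 -c "
from h import *
print('notch',al((178.3,277.3),.034),al((246.5,221.3),.034))
for z in(.069,.071,.073):print('pins',z,al((177.4,263),z),al((244.5,208.3),z))
print('time',robot.observe()['time'])"
```

```text
notch -0.005 0.2268
pins 0.069 -0.0001 0.2281
pins 0.071 -0.0015 0.226
pins 0.073 -0.003 0.2239
time 13.1667
```

```bash
python3 -c "
from cell import robot
print(robot.hand_in())"
```

```text
the job is handed in; nothing more can be done
None
```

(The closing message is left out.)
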